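Open the sprung twist socket and hold it open

ROBOT

A 6-joint arm with a two-finger parallel gripper is mounted at the origin on the work surface. World frame = base frame: x ahead of the robot, y to its left, z up, the work surface at z = 0. Lengths are in mm, angles in rad, forces in N, time in s.
With the tool pointing down it reaches from about 400 to 925 mm from the base axis. Payload 12.5 kg.
Tool frame: the origin (TCP) lies at the very end of the fingers, on their centre line; the grasp point (between the pads) lies env.grip_point_offset behind it (env.grip_point_offset is the distance from the TCP to the grasp point, in mm); y points along the fingers, z is the direction in which the jaws open and shut, and the axes are right-handed (so a half turn about y gives the same grasp; the last joint's range is limited). The gripper opens to 95 mm and grips with 3 to 60 N. Pads are 20 mm wide; open, the fingers measure 119 mm over their backs; the gripper's body (75 mm by 180 mm) begins 59 mm behind the grasp point.
Start: joints at [1.072, 0.491, 1.559, -0, 1.092, -0.106], TCP at [239.222, 577.428, 189.461] pointing down, gripper open.
Joint ranges: [-3.1, 3.1], [-0.84, 2.19], [0.05, 2.79], [-1.13, 4.28], [0.06, 2.93], [-2.69, 2.69]. Speed limits (rad/s): [2.22, 2.22, 2.79, 3.14, 3.14, 3.14].

INTERFACE

Orientations are given as [roll, pitch, yaw] about the fixed x, y, z axes, in that order (R = Rz(yaw) Ry(pitch) Rx(roll)).
In Python, from cell import readout, read_camera, env, nets gives the robot as it stands.
- The arm moves only by the tool apply_moves, never from a script. Its argument "increments" is a list of rows, each a list of 3 entries, a list of its own where there are three numbers: the shift along the tool's x, y, z in cm, then the turn, a rotation vector about the tool's x, y, z in degrees, then the finger opening in cm, from 0 to 9.51. A call has exactly 5 rows; each row shifts and turns the pose as measured when the row begins, along the tool's axes as they then stand; what a row does not reach is not made up. A row lasts 1/8 s, in which the tool goes at most 62.5 mm and 10.7 degrees, less where a joint would pass 70% of its speed; a pose out of reach is approached as far as the arm can. A call with a gripper value outside its range is refused whole. The fingers move at their own pace and stop on an object; the grip force is fixed at half the most. Time passes only in rows, so rows that do not move let the fingers close, or fill a call up. It gives the time, the measured TCP pose, the force and the opening at its end, in the units of the state.
- readout.state(): the state, without advancing time (a new reading comes with each control period).
- read_camera(name): name is "side" or "top" or "wrist"; returns a dict with "img" (400x640x3 uint8, red, green, blue), "vfov" (degrees; the focal length in pixels is half the picture's height over the tangent of half this angle, whatever the lens; pixels are square), "cx", "cy" (the principal point, pixels), "rvec" (rotation vector, rad) and "tvec" (3), from world to camera coordinates, as OpenCV has them; the wrist camera has in their place "mount" (4x4, takes a point from camera to tool coordinates, whose origin is the TCP and whose axes are the tool frame's). Camera axes: x right, y down, z forward; pixel columns grow to the right and rows downward; lengths in mm; the calibration is good to about 2 mm. A picture is of the moment at which its call begins: read the wrist's pose just before it. There is no depth.
- env.job_done(): hands the job in, once; it reports no verdict.
Trained networks look in a picture, given as the dict that the camera call returned (one of the last four; its "shot" number tells which), for a name from the list of things; names that differ only in an ending like _2 or _b are one class to them, and where a whole thing is asked for, a point or a joint stands for the part that bears it (a point fixed in the world has none). Each returns a list of dicts, best first, with "confidence" (0 to 1); they miss things now and then, are a little off and sometimes report something else, mostly with a low value. They report only what shows in the picture. A call takes as long as a camera call.
- nets.look_for(picture, thing): "point" ([x, y, z] in mm, in the coordinates of the camera as it stood for that picture, good to about 4 mm: the middle of the surface that is visible of it).
- nets.mark_of(picture, thing): "point" ([x, y, z] in mm, in the coordinates of the camera as it stood for that picture, good to about 4 mm: a listed point, or the origin of a listed thing).
The state is a dict: "t": time; "joints": joint angles; "qvel": joint speeds; "tau": joint torques, N m; "eef_pos": TCP position; "tcp_rot": TCP orientation; "ft_force": force on the tool from outside, world axes, zero at the start; "moment": the same for the moment, N m; "opening": opening from 0.0 (shut) to 1.0 (fully open).
Only numpy, scipy, OpenCV 4.12 (cv2) and the standard library are available. Lean on these libraries where they do the work, as an engineer would, in place of code of your own. Each camera call takes 0.05 s, during which the arm holds its last target. There are 200 camera calls.

TASK

The regulator on the test bench is to be drawn out of the brass twist socket, so open the socket and hold it open for that. First tug the red-handled lever towards its open side (counter-clockwise seen from above), before touching the catch, to learn whether the side catch has caught it; if it has, release it by turning the round knurled brass catch knob a quarter turn counter-clockwise, then swing the lever all the way to its open stop. Finish while the gripper is still holding the lever there against its return spring, and do not knock the regulator or disturb the parts lying about.

Things in the scene. Friction and masses are not known exactly. Their poses are not given: they have to be found in the camera images.
- socket_axis (a point): Point on the upright axis of the brass twist socket, level with the top of its turning ring, 56 mm above the bench (claws on it reach 64 mm). The ring is 116 mm across. The socket stands on a grey plate 210 x 270 x 10 mm; x and y axes are the plate's, along the world's at zero yaw.
- lever (a joint): Swing of the lever and the ring it is fixed in, rad: 0 locked, 0.90 open stop, positive counter-clockwise seen from above. A spring drives it back to 0: 3 N at the red grip near 0, 6.5 N at 0.90. If the hidden catch has it, it gives only about 0.045 rad (6 mm at the grip) and stops dead; if not, it swings freely to 0.90. Nothing visible tells which.
- lever_grip (a point): Centre of the upright round red grip at the lever's end, 80 mm above the bench, 135 mm from the socket axis. The grip is 24 mm across, from 54 to 102 mm above the bench, tapered in its top 8 mm. The lever is a level steel rod 10 mm thick at 48 mm height. Two steel stop posts 58 mm high stand either side of it, 85 mm from the axis.
- catch_grip (a point): Centre of the round knurled brass catch knob, 72 mm above the bench, 110 mm from the socket axis, on the green catch housing (76 x 34 mm, top at 44 mm). The knob is 35 mm across, from 55 to 85 mm above the bench, on a 16 mm stem; it has no pointer.
- catch_knob (a joint): Turn of the catch knob, rad, positive counter-clockwise seen from above: it starts at 0 to 0.1, caught or not, and has a stop at 1.57. Turning it draws back the pawl, which is clear of the ring from about 0.85 on and stays back. The knob stays where it is left and turns easily (0.04 N m) unless the lever is being pulled, which jams the pawl.
- regulator: Aluminium gas regulator standing upright with its outlet in the socket, on the socket axis: 66 mm across, top at 153 mm above the bench, with a brass union nut and yellow cap on its side inlet, 64 mm from the axis towards the far side of the socket. It does not move. Origin on the socket axis at bench height.
- gauge: Bystander: chrome pressure gauge lying on its back, 68 mm across and 31 mm high, with a brass stem 64 mm from its centre at its end. Origin at the centre of its underside.
- cone: Bystander: blue plastic adaptor cone, standing, 54 mm across the foot, 66 mm high. Origin at the centre of its underside.
- spring_seat: Bystander: bronze spring seat, 44 mm across, 16 mm high. Origin at the centre of its underside.
- hex_plug: Bystander: steel hex plug, head down, 27 mm across flats, 32 mm high. Origin at the centre of its underside.
- union_nut: Bystander: brass union nut, 32 mm across flats, 22 mm high. Origin at the centre of its underside.
- spanner: Bystander: steel spanner lying flat, its length along its x axis. Origin at the centre of its underside.

How it is judged (in metres and radians):
On the way:
1. the lever is tugged by the gripper in the opening direction until it gives at least 0.03 rad, the catch knob not yet turned (value of joint lever above 0.03 rad and contact force between the fingers and lever above 1 N and value of joint catch_knob below 0.25 rad), for 0.1 s.
At the end, for the whole second after the job is handed in: The ring is within 0.06 rad of its open stop (joint above 0.84 rad) and still, and the fingers are in contact with the lever with more than 2 N, holding it there against the spring; none of the loose parts is wedged against the lever (value of joint lever above 0.84 rad and contact force between the fingers and lever above 2 N and velocity of joint lever between -0.1 and 0.1 rad/s and contact force between lever and gauge below 0.2 N and contact force between lever and cone below 0.2 N and contact force between lever and spring_seat below 0.2 N and contact force between lever and hex_plug below 0.2 N and contact force between lever and union_nut below 0.2 N and contact force between lever and spanner below 0.2 N); the arm keeps its last pose, push and grip.
It fails at once if the regulator is knocked (more than 8 N from the arm or gripper) (contact force between any of the fingers, the arm and regulator above 8 N).
It fails at once if a loose part on the bench is shifted by more than 20 mm (distance of any of gauge, cone, spring_seat, hex_plug, union_nut, spanner from where it was at the start of the episode above 0.02 m).
It also fails if it takes over 64 s, if anything falls off the work surface, if the arm or the gripper's body presses on something with over 40 N, if the wrist force passes 120 N, or if a joint passes its speed limit or range.

## Working session

There is one attempt and no reset: what is moved stays moved. The work goes in short steps, Python scripts to look and compute and a tool call to move; the robot and the scene stay as the last step left them, time stands still between calls to the robot, and variables do not carry over. Pictures are saved under pics/ and viewed, about 8 in all and at most 12, crops included, and the job is handed in when it is done.

Besides the shell and the picture viewer there is one more tool, called after "Call:" as name(argument=value, ...), one argument or row to a line, values as JSON. apply_moves: Moves the arm, as the interface text tells. Its arguments: {"type":"object","properties":{"increments":{"type":"array"}},"required":["increments"]}

```bash
mkdir -p pics; ls
cat > h.py <<'E'
import numpy as np, cv2
from scipy.spatial.transform import Rotation as Ro
from cell import readout, read_camera, env, nets
def cam2w(p,d,s=None):
    p=np.array(p,float)
    if 'mount' in d:
        q=np.array(d['mount'])@np.append(p,1)
        return Ro.from_euler('xyz',s['tcp_rot']).as_matrix()@q[:3]+np.array(s['eef_pos'])
    R,_=cv2.Rodrigues(np.array(d['rvec'],float)); return R.T@(p-np.array(d['tvec'],float).ravel())
def snap(n,f=None):
    s=readout.state(); d=read_camera(n)
    if f: cv2.imwrite('pics/'+f,np.array(d['img'])[:,:,::-1])
    return s,d
E
python3 - <<'E'
from h import *
s=readout.state();print(s, env.grip_point_offset)
for n in ['top','side']:
    s,d=snap(n,n+'0.png')
    for t in ['socket_axis','lever_grip','catch_grip','regulator','gauge','cone','spring_seat','hex_plug','union_nut','spanner']:
        r=nets.mark_of(d,t)
        print(n,t,[(np.round(cam2w(x['point'],d)).tolist(),round(x['confidence'],2)) for x in r[:2]])
E
```

```text
pics
{'t': 0.0, 'joints': array([ 1.07240223e+00,  4.91581050e-01,  1.55945020e+00,  9.69531881e-07,
        1.09168078e+00, -1.05581036e-01]), 'qvel': array([ 0.00118225, -0.00131735,  0.00039584,  0.00102012, -0.00209781,
       -0.00057445]), 'tau': array([-4.15006056e-03, -6.12647367e+01, -2.58163083e+01,  6.91078696e-02,
        4.83245426e-02, -1.12760908e-04]), 'eef_pos': array([239.08249344, 577.17505319, 188.84815112]), 'tcp_rot': array([-1.57190938e+00,  1.18820406e-04, -3.92813575e-01]), 'ft_force': array([ 0.3952714 ,  0.06985362, -0.65030844]), 'moment': array([-0.00756492, -0.01103158, -0.03109955]), 'opening': 0.9982327528659228} 18.8
top socket_axis [([595.0, 16.0, 58.0], 0.75)]
top lever_grip [([533.0, 139.0, 84.0], 0.9)]
top catch_grip [([519.0, -64.0, 70.0], 0.43)]
top regulator [([596.0, 17.0, 3.0], 0.93)]
top gauge [([419.0, -436.0, -2.0], 0.9), ([655.0, 390.0, 2.0], 0.71)]
top cone [([654.0, -413.0, 2.0], 0.8), ([517.0, -61.0, 68.0], 0.6)]
top spring_seat [([532.0, 140.0, 81.0], 0.71), ([416.0, 422.0, 2.0], 0.52)]
top hex_plug [([659.0, 389.0, 3.0], 0.57)]
top union_nut [([550.0, -401.0, 4.0], 0.56)]
top spanner [([553.0, 391.0, -2.0], 0.8), ([596.0, 17.0, 56.0], 0.59)]
side socket_axis [([590.0, 18.0, 49.0], 0.71)]
side lever_grip [([536.0, 139.0, 74.0], 0.79)]
side catch_grip [([516.0, -57.0, 71.0], 0.66)]
side regulator [([593.0, 19.0, 52.0], 0.44)]
side gauge [([426.0, -433.0, -2.0], 0.67)]
side cone []
side spring_seat [([416.0, 419.0, -0.0], 0.61), ([552.0, 389.0, -1.0], 0.51)]
side hex_plug [([520.0, -60.0, 71.0], 0.57), ([655.0, 385.0, -3.0], 0.38)]
side union_nut []
side spanner [([553.0, 388.0, -3.0], 0.62)]
```

View pics/top0.png

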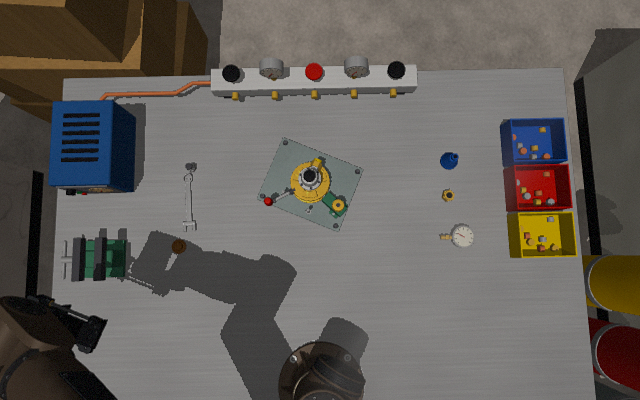

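View pics/side0.png

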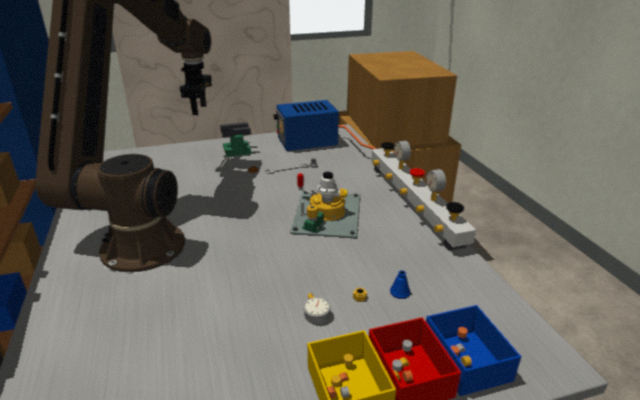

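The top view shows the lever grip at about (268,201), the catch knob at (339,206) and the socket at (310,178). The bystanders are well clear. I'll move over the lever and refine from the wrist camera.

```bash
cat >> h.py <<'E'
def plan(pos,yaw,n=5,op=9.5,step=55,ang=10):
    "rows toward pos(mm)/yaw(deg), tool down; body turn sense as given by yaw-cur"
    s=readout.state();p=np.array(s['eef_pos']);R=Ro.from_euler('xyz',s['tcp_rot'])
    print('t',round(s['t'],2),'pos',p.round(1),'yaw',np.degrees(s['tcp_rot']).round(1),'F',np.round(s['ft_force'],1),'op',round(s['opening'],3))
    pos=np.array(pos,float);rows=[]
    T=Ro.from_euler('xyz',[-90,0,yaw],degrees=True)
    while True:
        d=pos-p;L=np.linalg.norm(d);d=d*min(1,step/L) if L>0 else d
        r=(R.inv()*T).as_rotvec(degrees=True);a=np.linalg.norm(r);r=r*min(1,ang/a) if a>0 else r
        if (np.linalg.norm(d)<.3 and np.linalg.norm(r)<.3) or len(rows)>30: break
        rows.append([(R.inv().apply(d)/10).round(2).tolist(),r.round(1).tolist(),op])
        p=p+d;R=R*Ro.from_rotvec(r,degrees=True)
    print(len(rows),'rows');print(str(rows[:n]).replace(' ',''))
E
python3 -c "
from h import *
plan([505,190,200],-63,10)"
```

```text
t 1.1 pos [239.2 577.4 189.4] yaw [-90.   -0.  -22.5] F [-0.3 -1.1  0.4] op 0.999
9 rows
[[[4.61,-0.12,-3.0],[-0.0,10.0,-0.0],9.5],[[5.06,-0.12,-2.15],[-0.0,10.0,-0.0],9.5],[[5.36,-0.12,-1.24],[-0.0,10.0,-0.0],9.5],[[5.49,-0.12,-0.29],[-0.0,10.0,-0.0],9.5],[[5.46,-0.12,0.67],[-0.0,0.5,-0.0],9.5],[[5.45,-0.12,0.71],[0.0,0.0,0.0],9.5],[[5.45,-0.12,0.71],[0.0,0.0,0.0],9.5],[[5.45,-0.12,0.71],[0.0,0.0,0.0],9.5],[[2.97,-0.07,0.39],[0.0,0.0,0.0],9.5]]
```

Call:
apply_moves(
  increments=[
    [[4.6,-0.1,-3.0],[0,10,0],9.5],
    [[5.1,-0.1,-2.2],[0,10,0],9.5],
    [[5.4,-0.1,-1.2],[0,10,0],9.5],
    [[5.5,-0.1,-0.3],[0,10,0],9.5],
    [[5.5,-0.1,0.7],[0,0,0],9.5],
  ],
)

```text
t: 1.72
eef_pos: [396.3, 344.8, 194.3]
tcp_rot: [-1.569, 0.001, -1.108]
ft_force: [0.5, -0.2, 0.1]
opening: 0.997
```

```bash
python3 -c "
from h import *
plan([505,190,200],-63,10)"
```

```text
t 1.73 pos [396.3 344.8 194.3] yaw [-89.9   0.  -63.5] F [ 0.5 -0.2  0.1] op 0.997
4 rows
[[[5.44,-0.17,0.82],[-0.1,-0.5,-0.0],9.5],[[5.44,-0.17,0.77],[-0.0,0.0,0.0],9.5],[[5.44,-0.17,0.77],[-0.0,-0.0,-0.0],9.5],[[2.4,-0.07,0.34],[-0.0,0.0,-0.0],9.5]]
```

Call:
apply_moves(
  increments=[
    [[5.4,-0.1,0.8],[0,0,0],9.5],
    [[5.4,-0.1,0.8],[0,0,0],9.5],
    [[5.4,-0.1,0.8],[0,0,0],9.5],
    [[2.4,-0.1,0.4],[0,0,0],9.5],
    [[0,0,0],[0,0,0],9.5],
  ],
)

```text
t: 2.35
eef_pos: [509.1, 182.4, 199.1]
tcp_rot: [-1.567, 0.0, -1.113]
ft_force: [-0.4, 0.4, -0.1]
opening: 1.003
```

Run:
```python
from h import *
s,d=snap('wrist','w1.png'); print(s['eef_pos'],s['tcp_rot'])
print(np.round(d['mount'],2))
for t in ['socket_axis','lever_grip','catch_grip','regulator']:
    r=nets.mark_of(d,t)
    print(t,[(np.round(cam2w(x['point'],d,s),1).tolist(),round(x['confidence'],2)) for x in r[:2]])
```

```text
[509.13365281 182.39605125 199.06749007] [-1.56717532e+00  1.89525896e-04 -1.11345878e+00]
[[  -0.      0.96    0.29  -80.84]
 [  -0.     -0.29    0.96 -195.49]
 [   1.      0.      0.     -0.29]
 [   0.      0.      0.      1.  ]]
socket_axis []
lever_grip [([530.3, 138.5, 80.7], 0.97)]
catch_grip [([515.4, -61.0, 74.2], 0.64)]
regulator []
```

View pics/w1.png

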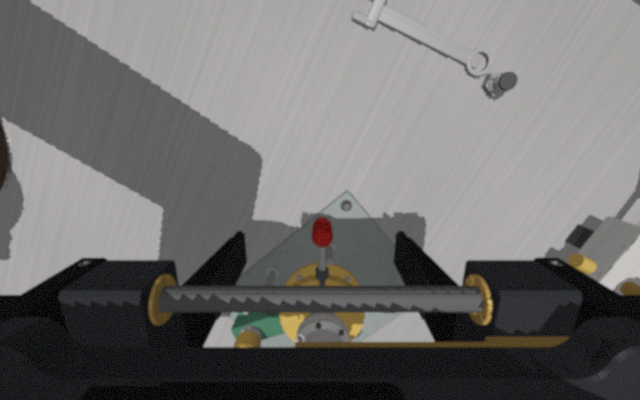

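The wrist view shows the red grip at about (322,230), centred between the fingers with the lever along tool x. The positions agree, so I'll descend.

```bash
python3 -c "
from h import *
plan([532,139,65],-63,10,step=40)"
```

```text
t 2.6 pos [507.8 184.6 199.1] yaw [-89.8   0.  -63.6] F [ 0.2  0.7 -0.2] op 1.001
4 rows
[[[1.44,3.73,0.03],[-0.2,-0.6,-0.0],9.5],[[1.44,3.73,0.03],[0.0,-0.0,0.0],9.5],[[1.44,3.73,0.03],[0.0,0.0,0.0],9.5],[[0.85,2.21,0.01],[0.0,0.0,0.0],9.5]]
```

Call:
apply_moves(
  increments=[
    [[2.0,3.0,0],[0,-0.6,0],9.5],
    [[2.0,3.7,0],[0,0,0],9.5],
    [[1.1,3.7,0],[0,0,0],9.5],
    [[0.1,3.0,0],[0,0,0],9.5],
    [[0,0,0],[0,0,0],9.5],
  ],
)

```text
t: 3.22
eef_pos: [531.3, 142.3, 62.9]
tcp_rot: [-1.564, -0.0, -1.091]
ft_force: [0.6, 0.3, -0.6]
opening: 0.997
```

Run:
```python
from h import *
plan([532,139,65],-63,10,step=40)
s,d=snap('wrist','w2.png')
for t in ['lever_grip','catch_grip']:
    r=nets.mark_of(d,t)
    print(t,[(np.round(cam2w(x['point'],d,s),1).tolist(),round(x['confidence'],2)) for x in r[:2]])
```

```text
t 3.23 pos [531.3 142.3  62.9] yaw [-89.6  -0.  -62.5] F [ 0.6  0.3 -0.6] op 0.997
1 rows
[[[0.33,-0.21,-0.08],[-0.4,0.5,0.0],9.5]]
lever_grip [([529.0, 143.3, 81.4], 0.78)]
catch_grip []
```

View pics/w2.png

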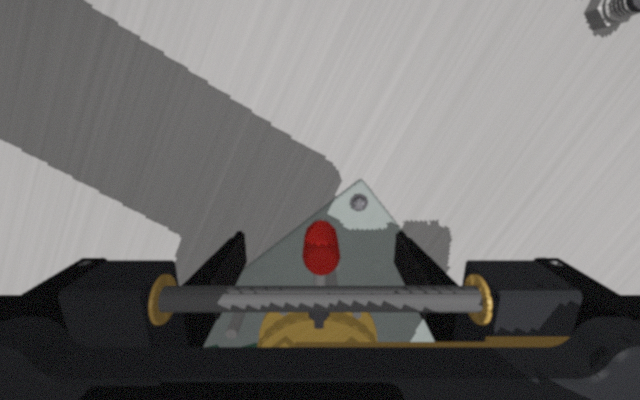

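The grip sits centred between the fingertips, at about (321,248). Closing.

Call:
apply_moves(
  increments=[
    [[0.1,-0.2,0],[0,0,0],1.5],
    [[0,0,0],[0,0,1],1.5],
    [[0,0,0],[0,0,0],1.5],
    [[0,0,0],[0,0,0],1.5],
    [[0,0,0],[0,0,0],1.5],
  ],
)

```text
t: 4.0
eef_pos: [534.5, 142.1, 70.9]
tcp_rot: [-1.555, 0.015, -1.09]
ft_force: [-0.7, 0.5, -0.3]
opening: 0.526
```

Run:
```python
from h import *
plan([532,139,65],-63,10,step=40)
```

```text
t 4.0 pos [534.5 142.1  70.9] yaw [-89.1   0.9 -62.5] F [-0.7  0.5 -0.3] op 0.526
1 rows
[[[0.17,0.59,-0.38],[-0.9,0.5,-0.9],9.5]]
```

Call:
apply_moves(
  increments=[
    [[0.1,0.6,-0.3],[-0.9,0.5,-0.9],1.5],
    [[0,0.1,0],[0,0,0],1.5],
    [[0,0.1,0],[0,0,0],1.5],
    [[0,0,0],[0,0,0],1.5],
    [[0,0,0],[0,0,0],1.5],
  ],
)

```text
t: 4.62
eef_pos: [533.0, 140.2, 63.3]
tcp_rot: [-1.569, -0.0, -1.099]
ft_force: [0.3, -0.0, -0.9]
opening: 0.235
```

Run:
```python
from h import *
plan([532,139,65],-63,10,step=40)
```

```text
t 4.62 pos [533.  140.2  63.3] yaw [-89.9  -0.  -63. ] F [ 0.3 -0.  -0.9] op 0.235
1 rows
[[[0.06,-0.17,-0.14],[-0.1,0.0,0.0],9.5]]
```

Call:
apply_moves(
  increments=[
    [[0,0,0],[0,0,0],1.5],
    [[0,0,-0.4],[0,-1,0],1.5],
    [[0,0,-0.4],[0,-1,0],1.5],
    [[0,0,-0.4],[0,0,0],1.5],
    [[0,0,-0.4],[0,0,0],1.5],
  ],
)

```text
t: 5.25
eef_pos: [520.4, 133.3, 63.3]
tcp_rot: [-1.563, -0.002, -1.059]
ft_force: [5.2, 6.1, -4.1]
opening: 0.241
```

Run:
```python
from h import *
plan([532,139,65],-63,10,step=40)
```

```text
t 5.25 pos [520.4 133.3  63.3] yaw [-89.5  -0.1 -60.7] F [ 5.2  6.1 -4.1] op 0.241
1 rows
[[[0.08,-0.16,1.29],[-0.5,2.3,0.1],9.5]]
```

Call:
apply_moves(
  increments=[
    [[0,0,-0.4],[0,-1,0],1.5],
    [[0,0,-0.4],[0,-1,0],1.5],
    [[0,0,-0.4],[0,-1,0],1.5],
    [[0,0,-0.4],[0,-1,0],1.5],
    [[0,0,-0.4],[0,-1,0],1.5],
  ],
)

```text
t: 5.88
eef_pos: [506.2, 123.4, 63.3]
tcp_rot: [-1.555, -0.007, -0.962]
ft_force: [7.2, 4.6, -4.1]
opening: 0.239
```

Run:
```python
from h import *
plan([532,139,65],-63,10,step=40)
s,d=snap('wrist','w3.png')
```

```text
t 5.88 pos [506.2 123.4  63.3] yaw [-89.1  -0.4 -55.1] F [ 7.2  4.6 -4.1] op 0.239
1 rows
[[[0.19,-0.12,3.01],[-1.0,7.9,0.3],9.5]]
```

View pics/w3.png

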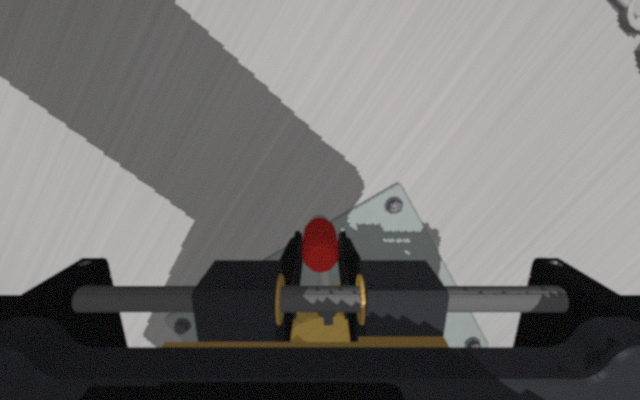

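The lever has swung about 32 mm with the fingers at a steady 8 N or so. A caught lever gives 6 mm and stops dead, so it is not caught and the knob stays untouched. I'll go on to the open stop.

Call:
apply_moves(
  increments=[
    [[0.1,0,-0.9],[-0.5,-5,0],1.5],
    [[0.1,0,-0.9],[0,-5,0],1.5],
    [[0.1,0,-0.9],[0,-5,0],1.5],
    [[0.1,0,-0.9],[0,-5,0],1.5],
    [[0.1,0,-0.9],[0,-5,0],1.5],
  ],
)

```text
t: 6.55
eef_pos: [476.7, 87.7, 63.2]
tcp_rot: [-1.566, -0.01, -0.509]
ft_force: [0.4, 3.2, -0.6]
opening: 0.238
```

```bash
cat >> h.py <<'E'
def lev():
    s=readout.state();v=np.array(s['eef_pos'])[:2]-[595,17]
    print('t',s['t'],'pos',np.round(s['eef_pos'],1),'rot',np.degrees(s['tcp_rot']).round(1),'F',np.round(s['ft_force'],1),'op',round(s['opening'],3),'ang from lock',np.degrees(np.arctan2(v[1],v[0]))-117,'r',np.hypot(*v), 'ideal yaw',np.degrees(np.arctan2(v[1],v[0]))-180)
E
python3 -c "
from h import *
lev()"
```

```text
t 6.55 pos [476.7  87.7  63.2] rot [-89.7  -0.6 -29.2] F [ 0.4  3.2 -0.6] op 0.238 ang from lock 32.14684534924908 r 137.84868967601483 ideal yaw -30.853154650750923
```

Call:
apply_moves(
  increments=[
    [[0.05,0,-0.9],[0,-3.5,0],1.5],
    [[0.05,0,-0.9],[0,-4,0],1.5],
    [[0.05,0,-0.9],[0,-4,0],1.5],
    [[0.05,0,-0.8],[0,-4,0],1.5],
    [[0.05,0,-0.7],[0,-3,0],1.5],
  ],
)

```text
t: 7.18
eef_pos: [461.0, 47.2, 63.3]
tcp_rot: [-1.567, -0.009, -0.176]
ft_force: [1.9, 3.2, -1.1]
opening: 0.238
```

```bash
python3 -c "
from h import *
lev()"
```

```text
t 7.175 pos [461.   47.2  63.3] rot [-89.8  -0.5 -10.1] F [ 1.9  3.2 -1.1] op 0.238 ang from lock 50.29358019691139 r 137.33986926573954 ideal yaw -12.706419803088608
```

Call:
apply_moves(
  increments=[
    [[0,0,-0.5],[0,0,0],1.5],
    [[0,0,-0.5],[0,0,0],1.5],
    [[0,0,-0.5],[0,0,0],1.5],
    [[0,0,-0.5],[0,0,0],1.5],
    [[0,0,-0.5],[0,0,0],1.5],
  ],
)

```text
t: 7.8
eef_pos: [460.1, 42.1, 63.0]
tcp_rot: [-1.538, -0.015, -0.189]
ft_force: [12.8, 58.3, -8.6]
opening: 0.29
```

```bash
python3 -c "
from h import *
lev()"
```

```text
t 7.8 pos [460.1  42.1  63. ] rot [-88.1  -0.9 -10.8] F [12.8 58.3 -8.6] op 0.29 ang from lock 52.48077426478005 r 137.24324576465403 ideal yaw -10.519225735219948
```

The stop is reached: the force rose sharply to 58 N. I'll ease off to a gentle hold.

Call:
apply_moves(
  increments=[
    [[0,0,0],[0,0,0],1.5],
    [[0,0,-0.05],[0,0,0],1.5],
    [[0,0,-0.05],[0,0,0],1.5],
    [[0,0,-0.1],[0,0,0],1.5],
    [[0,0,-0.1],[0,0,0],1.5],
  ],
)

```text
t: 8.43
eef_pos: [461.1, 47.2, 63.0]
tcp_rot: [-1.527, -0.019, -0.191]
ft_force: [5.1, 13.8, -4.8]
opening: 0.241
```

Run:
```python
from h import *
lev()
s,d=snap('top')
r=nets.mark_of(d,'lever_grip')
print([(np.round(cam2w(x['point'],d),1).tolist(),round(x['confidence'],2)) for x in r[:2]])
s,d=snap('wrist','w4.png')
for i in range(4): read_camera('top')
lev()
```

```text
t 8.425 pos [461.1  47.2  63. ] rot [-87.5  -1.1 -10.9] F [ 5.1 13.8 -4.8] op 0.241 ang from lock 50.26993471916259 r 137.25724255421036 ideal yaw -12.730065280837408
[]
t 8.775 pos [461.1  47.3  63. ] rot [-87.5  -1.1 -10.9] F [ 5.  13.1 -4.1] op 0.238 ang from lock 50.252399910452624 r 137.25859090085265 ideal yaw -12.747600089547376
```

View pics/w4.png

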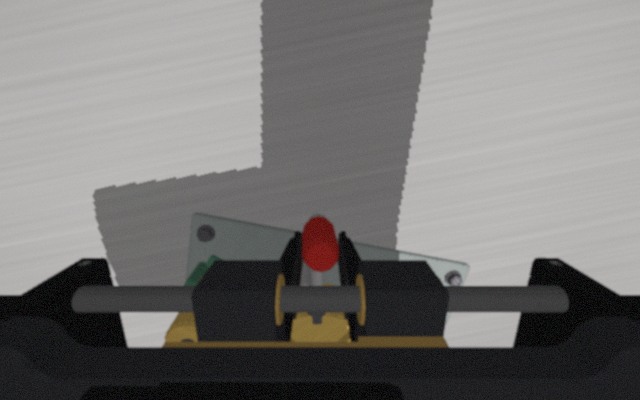

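Call:
apply_moves(
  increments=[
    [[0,0,-0.15],[-1,0,0],1.5],
    [[0,0,-0.15],[0,0,0],1.5],
    [[0,0,-0.15],[0,0,0],1.5],
    [[0,0,-0.15],[0,0,0],1.5],
    [[0,0,-0.15],[0,0,0],1.5],
  ],
)

```text
t: 9.4
eef_pos: [461.1, 46.6, 63.0]
tcp_rot: [-1.535, -0.022, -0.195]
ft_force: [6.7, 21.3, -5.2]
opening: 0.235
```

Run:
```python
from h import *
lev()
for i in range(10): read_camera('top')
lev()
```

```text
t 9.4 pos [461.1  46.6  63. ] rot [-87.9  -1.3 -11.2] F [ 6.7 21.3 -5.2] op 0.235 ang from lock 50.52472076248276 r 137.14196061918005 ideal yaw -12.475279237517242
t 9.9 pos [461.1  46.6  63. ] rot [-88.   -1.3 -11.2] F [ 6.1 21.4 -5.7] op 0.239 ang from lock 50.53163379896856 r 137.12334689345343 ideal yaw -12.468366201031444
```

The push rose from 14 to 21 N over only 0.6 mm, so the lever is on its stop, and the pose is steady.

Run:
```python
from h import *
print(env.job_done()); lev()
```

```text
the job is handed in; nothing more can be done
None
the job is handed in; nothing more can be done
```

The socket is open, and I handed the job in with the gripper still holding the lever at its open stop. No verdict came back.

- **Tug:** I gripped the red lever and pulled it counter-clockwise before touching the catch. It swung about 32 mm at a steady 8 N or so, where a caught lever would give 6 mm and stop dead. It was not caught, so I left the catch knob alone.
- **Open stop:** I swung the lever about 50.5° (0.88 rad) by the tool position, to where it stopped hard. The force peaked at 58 N there, which pushed the jaws open about 5 mm, so I eased off.
- **Hold:** In the last check before hand-in, the push was a steady 21–22 N against a 6.5 N spring. The tool stayed still for 0.5 s, with the jaws closed on the grip at about 23 mm.

**Less certain:**
- The final top-camera search for the lever grip found nothing, so the lever angle rests on the tool position and the force rise.
- I took no final picture of the loose parts. The arm kept clear of them and no unexpected forces appeared.

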